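# Square a blank into the corner stop of a laser marker's loading plate and report it ready

## Task

Push the large flat metal blank along the perforated loading plate into the corner of the L-shaped stop, so that its long edge lies flush against the long rail and its short edge against the short rail; slide it, do not lift or tip it. Only when it is seated, press the round button on the small pod fully down and let it come up again. Leave the other things on the plate and bench where they are.

Things in the scene. Friction and masses are not known exactly. Their poses are not given: they have to be found in the camera images.
- plate: fixed perforated aluminium plate, 320 (x) x 380 (y) x 12 mm thick, turned up to 0.2 rad; origin at the centre of its underside, x away from the robot, y left. Two steel rails form an L-shaped stop, 18 mm wide, 16 mm above the plate's top: the long one (240 mm, along y) has its stop face (to -x) at plate x = +110 mm, the short one (120 mm, along x) its stop face (to -y) at plate y = +130 mm
- corner (a point): the inner corner of the L-shaped stop, on the plate's top face: plate x = +110, y = +130, z = 12 mm; axes as the plate's. From here the long rail runs 222 mm to -y, the short rail 120 mm to -x
- blank_center (a point): centre of the blank: loose flat steel block, four dark hole marks, 90 (its x) x 110 (its y) x 25 mm high, 0.4 to 0.7 kg, lying on the plate; starts short of both rails, up to 0.35 rad askew to the plate. Seated, the centre is at plate x = +65, y = +75, z = 24.5 mm, axes parallel to the plate's
- ready_top (a point): centre of the top of the round black push button, 38 mm in diameter, which stands on a fixed low pod (white box with grey top, 100 x 75 x 34 mm) on the bench to the right of the plate; pressed straight down, it starts 56 mm above the bench
- ready (a joint): travel of the push button: 0 up, 0.006 m fully down; springs back by itself; fully down takes 5 N
- collar: bystander: loose steel collar, 48 mm across, 22 mm high, on the near left of the plate; origin at the centre of its underside
- shaft: bystander: loose stepped steel shaft standing upright, 32 mm across, 50 mm high, on the far right corner of the plate; origin at the centre of its underside
- offcut: bystander: loose small aluminium block 60 x 40 x 20 mm on the bench to the left of the plate; origin at the centre of its underside
- cleaner: bystander: white bottle, 60 mm across, 140 mm high, on the bench to the left; origin at the centre of its underside
- cup: bystander: paper-coloured cup, 72 mm across, 85 mm high, on the bench to the left; origin at the centre of its underside
- caliper: bystander: caliper lying flat, 200 mm long, 12 mm high, on the bench to the right of the plate; origin on its underside, mid-length
Not all that is in view belongs to the job. Leave any pink or purple look-alike of the part that bears blank_center alone.

How it is judged (in metres and radians):
On the way, in this order (a step that is already met when the one before it is completed fails the run):
1. the blank is pushed flush into the corner of the stop (x of blank_center in the frame of plate between 0.062 and 0.068 m and y of blank_center in the frame of plate between 0.072 and 0.078 m and z of blank_center in the frame of plate below 0.0285 m and angle between the x axis of blank_center and the x axis of plate, either way round below 0.035 rad), for 0.3 s.
2. the button is pressed down (at least 4.5 of its 6 mm) (value of joint ready above 0.0045 m), for 0.05 s.
At the end, for the whole second after the job is handed in: the blank lies flat in the corner, within 3 mm of both rails and within 0.035 rad of square with its long edge along the long rail; the button has been pressed after that and is up again; the other loose things are within 20 mm of where they started (all of step 1 and value of joint ready below 0.0015 m and distance of each of collar, shaft, offcut, cleaner, cup, caliper from where it was at the start of the episode below 0.02 m); the robot touches nothing.
It fails at once if the blank is lifted off the plate or carried (z of blank_center in the frame of plate above 0.034 m).
It fails at once if the blank is tipped up (angle between blank_center's own z axis and vertical above 0.15 rad).
It fails at once if the button is pressed while the blank is not seated in the corner (value of joint ready above 0.003 m and not (x of blank_center in the frame of plate between 0.062 and 0.068 m and y of blank_center in the frame of plate between 0.072 and 0.078 m and z of blank_center in the frame of plate below 0.0285 m and angle between the x axis of blank_center and the x axis of plate, either way round below 0.035 rad)).
It fails at once if another loose thing on the plate or bench is moved by more than 20 mm (distance of any of collar, shaft, offcut, cleaner, cup, caliper from where it was at the start of the episode above 0.02 m).
It also fails if it takes over 58 s, if anything falls off the work surface, if the arm or the gripper's body presses on something with over 40 N, if the wrist force passes 120 N, or if a joint passes its speed limit or range.

## Robot

A 6-joint arm with a two-finger parallel gripper is mounted at the origin on the work surface. World frame = base frame: x ahead of the robot, y to its left, z up, the work surface at z = 0. Lengths are in mm, angles in rad, forces in N, time in s.
With the tool pointing down it reaches from about 225 to 875 mm from the base axis. Payload 3.4 kg.
Tool frame: the origin (TCP) lies midway between the tips of the shut fingers; the grasp point (between the pads) lies 19 mm behind it; z points along the fingers, y is the direction in which the jaws open and shut (so a half turn about z gives the same grasp; the last joint's range is limited). The gripper opens to 85 mm and grips with 20 to 120 N. Pads are 22 mm wide; open, the fingers measure 114 mm over their backs; the gripper's body (76 mm by 85 mm) begins 54 mm behind the grasp point. The pads swing forward as they close: fully open they stand 13 mm farther back than shut.
Start: joints at [-1.332, 0.276, 1.505, -0, 1.361, -0.121], TCP at [202.451, -538.216, 231.328] pointing down, gripper open.
Joint ranges: [-2.89, 2.89], [-0.75, 2.08], [0.22, 2.7], [-1.18, 4.32], [0.11, 2.71], [-2.7, 2.7]. Speed limits (rad/s): [2.57, 2.57, 3.14, 3.14, 3.14, 3.14].

## Interface

Orientations are given as a rotation vector (axis times angle).
In Python, from rig import state, get_image, job gives the robot as it stands. The module is installed in compiled form; this text tells all that it offers.
- The arm moves only by the shell command python3 -m inch 'ROWS' [FORCE]. ROWS is JSON, a list of rows, each a list of 5 numbers: the shift along the world's x, y, z in m, then the turn about the world's z in rad, then the finger opening in m, from 0 to 0.0854. In form: [[dx, dy, dz, spin, gripper], ...]. A call has 1 to 20 rows; each row is the pose to reach, as a shift and turn from the pose measured when the call began; what a row does not reach only later rows make up. A row lasts 1/12 s, in which the tool goes at most 41.7 mm and 7.16 degrees, less where a joint would pass 70% of its speed; a pose out of reach is approached as far as the arm can. A call with a gripper value outside its range is refused whole. The fingers move at their own pace and stop on an object; FORCE is the grip in N (left out, the last holds). Time passes only in rows, so rows that repeat a pose let the fingers close. It gives the time, the measured TCP pose, the force and the opening at its end, in the units of the state.
- state(): the state, without advancing time (a new reading comes with each control period).
- get_image(name): name is "scene" or "top"; returns a dict with "image" (480x640x3 uint8, red, green, blue), "z_map" (480x640 float32, mm along the optical axis (not along the pixel's ray), 0 where there is no reading), "intrinsics" (3x3 intrinsics, pixels), "world_from_camera" (4x4, takes a point from camera to world coordinates). Camera axes: x right, y up, looking along -z (the intrinsics and any distortion apply to the point x, -y, -z); pixel columns grow to the right and rows downward; lengths in mm; the calibration is good to about 2 mm. A picture is of the moment at which its call begins.
- job.job_done(): hands the job in, once; it reports no verdict.
The state is a dict: "clock": time; "joint_positions": joint angles; "dq": joint speeds; "tau": joint torques, N m; "ee_pos": TCP position; "tcp_rot": TCP orientation; "force": force on the tool from outside, world axes, zero at the start; "wrist_torque": the same for the moment, N m; "opening": finger opening in mm.
Only numpy, scipy, OpenCV 4.12 (cv2) and the standard library are available. Lean on these libraries where they do the work, as an engineer would, in place of code of your own. Each camera call takes 0.05 s, during which the arm holds its last target. There are 200 camera calls.

## Working session

There is one attempt and no reset: what is moved stays moved. The work goes in short steps, Python scripts to look and compute and a shell command to move; the robot and the scene stay as the last step left them, time stands still between calls to the robot, and variables do not carry over. Pictures are saved under pics/ and viewed, about 8 in all and at most 12, crops included, and the job is handed in when it is done.

```bash
mkdir -p pics
python3 - <<'E'
from rig import state,get_image
import cv2,numpy as np
s=state();print({k:np.round(v,3).tolist() for k,v in s.items()})
for n in("top","scene"):
    d=get_image(n);cv2.imwrite(f"pics/{n}0.png",d["image"][:,:,::-1]);np.savez(f"{n}0.npz",**d)
    print(n,d["intrinsics"].tolist(),np.round(d["world_from_camera"],3).tolist(),[k for k in d], (d["z_map"]==0).mean())
E
```

```text
{'clock': 0.0, 'joint_positions': [-1.332, 0.277, 1.506, -0.0, 1.361, -0.121], 'dq': [0.001, 0.0, -0.001, -0.001, 0.002, -0.001], 'tau': [0.0, -41.677, -24.581, 0.0, 0.011, 0.0], 'ee_pos': [202.303, -537.68, 230.441], 'tcp_rot': [-3.089, -0.562, 0.0], 'force': [-0.454, -0.261, 0.356], 'wrist_torque': [-0.009, 0.059, 0.029], 'opening': 85.42}
top [[536.7579198191306, 0.0, 323.5631527218496], [0.0, 536.7579198191306, 238.45566574681806], [0.0, 0.0, 1.0]] [[-0.03, 0.993, -0.116, 367.015], [-0.999, -0.031, -0.012, -55.126], [-0.016, 0.116, 0.993, 1356.618], [0.0, 0.0, 0.0, 1.0]] ['image', 'z_map', 'intrinsics', 'world_from_camera'] 0.004095052083333333
scene [[528.2487923752395, 0.0, 312.13763464804003], [0.0, 528.2487923752395, 240.47387149572035], [0.0, 0.0, 1.0]] [[0.746, -0.543, 0.386, 1019.069], [0.666, 0.617, -0.419, -603.616], [-0.011, 0.57, 0.822, 1121.093], [0.0, 0.0, 0.0, 1.0]] ['image', 'z_map', 'intrinsics', 'world_from_camera'] 0.004241536458333334
```

View pics/top0.png

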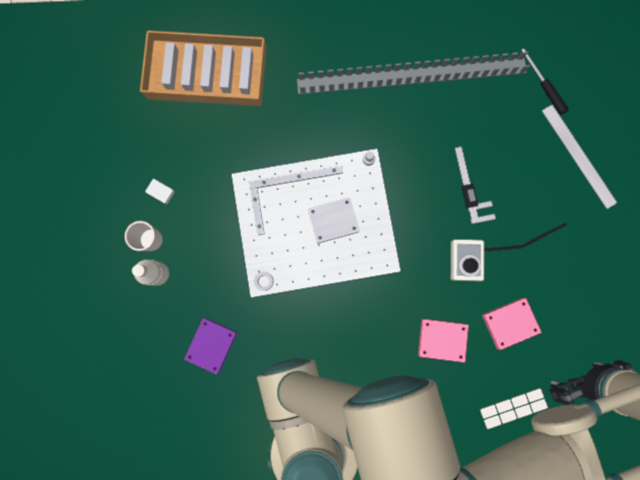

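View pics/scene0.png

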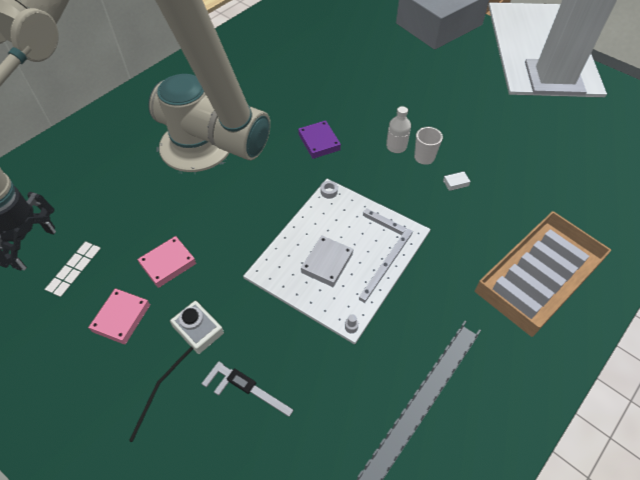

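The top view shows the grey blank on the plate at about (334,221). The look-alikes are pink (443,341), pink (512,324) and purple (210,346), all off the plate. The rails form an L with its corner at about (252,185), and the button is at (470,265). I choose the grey block on the plate. Next I'll measure it and check the choice in a crop.

```bash
cat > h.py <<'E'
import numpy as np,cv2
from rig import state,get_image
def ray(d,uv,z):
    "pixels (n,2) -> world points on plane z (mm)"
    uv=np.atleast_2d(uv).astype(float);K=d["intrinsics"];T=d["world_from_camera"]
    c=np.c_[(uv[:,0]-K[0,2])/K[0,0],-(uv[:,1]-K[1,2])/K[1,1],-np.ones(len(uv))]@T[:3,:3].T
    return T[:3,3]+c*((z-T[2,3])/c[:,2])[:,None]
def cloud(d):
    K=d["intrinsics"];T=d["world_from_camera"];z=d["z_map"];v,u=np.mgrid[:480,:640]
    c=np.stack([(u-K[0,2])/K[0,0]*z,-(v-K[1,2])/K[1,1]*z,-z],-1)
    return c@T[:3,:3].T+T[:3,3]
E
python3 - <<'E'
from h import *
for n in("top","scene"):
    d=dict(np.load(n+"0.npz"));P=cloud(d);im=d["image"]
    x0,y0,x1,y1=(220,135,500,305) if n=="top" else (160,170,440,350)
    hsv=cv2.cvtColor(im,cv2.COLOR_RGB2HSV)
    m=np.zeros((480,640),np.uint8);m[y0:y1,x0:x1]=1
    def big(mask):
        c=max(cv2.findContours(mask.astype(np.uint8),0,2)[0],key=cv2.contourArea);return c[:,0,:]
    grey=(hsv[...,1]<60)&(hsv[...,2]>90)&(m>0)
    c=big(cv2.morphologyEx(grey.astype(np.uint8),cv2.MORPH_OPEN,np.ones((3,3))))
    w=ray(d,c,12);r=cv2.minAreaRect(w[:,:2].astype(np.float32));print(n,"plate",r)
    mb=(P[...,2]>32)&(P[...,2]<44)&(m>0)&(np.abs(P[...,0]-r[0][0])<110)&(np.abs(P[...,1]-r[0][1])<110)
    c=big(cv2.morphologyEx(mb.astype(np.uint8),cv2.MORPH_OPEN,np.ones((3,3))))
    w=ray(d,c,37);b=cv2.minAreaRect(w[:,:2].astype(np.float32));print("blank",b,np.median(P[mb][:,2]))
    g=(hsv[...,2]<60)&(m>0)&(P[...,2]>48)&(P[...,2]<64)
    q=P[g];print("button cloud med",np.median(q,0),g.sum(),)
    c=big(g);(u,v),rr=cv2.minEnclosingCircle(c);print("button",u,v,rr,ray(d,[[u,v]],56))
    for nm,lo,hi in(("shaft",50,75),):
        q=P[(P[...,2]>lo)&(P[...,2]<hi)&(m>0)&(np.abs(P[...,0]-r[0][0])<200)&(np.abs(P[...,1]-r[0][1])<200)];print(nm,q.mean(0),len(q))
    cv2.imwrite(f"pics/{n}crop.png",cv2.resize(im[y0:y1,x0:x1,::-1],None,fx=2.8,fy=2.8,interpolation=2))
E
```

```text
top plate ((568.3150634765625, -16.972381591796875), (323.4859924316406, 383.1803283691406), 8.072136878967285)
blank ((567.867919921875, -63.83753204345703), (89.84957122802734, 109.69656372070312), 13.600594520568848) 36.045043880837966
button cloud med [ 443.92748706 -391.19830072   55.06623201] 143
button 470.0 265.0 6.708303928375244 [[ 443.66016335 -390.91880658   56.        ]]
shaft [ 722.66341992 -158.54577115   59.77295022] 55
scene plate ((571.263427734375, -19.380355834960938), (324.20758056640625, 384.986572265625), 8.125761032104492)
blank ((571.9742431640625, -65.17889404296875), (90.65203094482422, 110.6897964477539), 13.983399391174316) 35.3039598952364
button cloud med [ 448.09109647 -394.13819623   54.36357338] 175
button 189.44827270507812 315.7758483886719 7.650386810302734 [[ 448.61352145 -394.60154682   56.        ]]
shaft [ 726.63415265 -159.87213196   58.91317108] 69
```

View pics/topcrop.png

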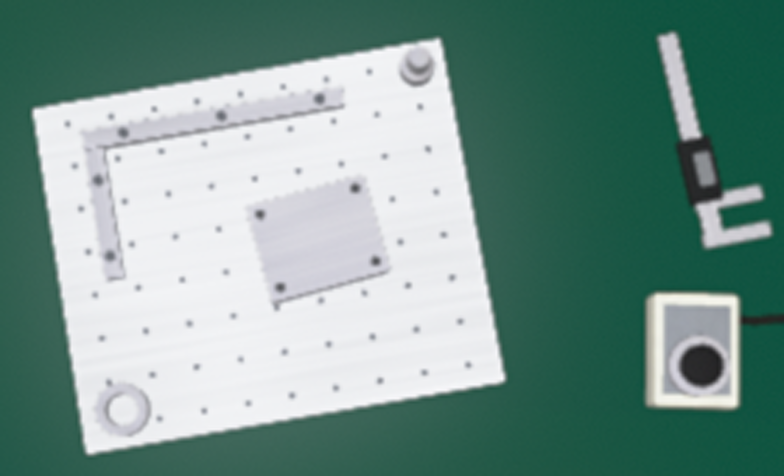

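The crop confirms the grey block with four dark hole marks. It's on the plate and about 0.1 rad askew, and the L is upper left. The rest of the plan:
- Plate centre is about (570,-18) at yaw 8.1°, and the blank is at plate (-6,-46).
- Spread the fingers along plate y as a two-point pusher, push +x to the long rail, then turn and push +y to the short rail.

First I'll go to the near side of the blank.

```bash
python3 -m inch '[[0.02,0.03,0,0,0.06],[0.04,0.06,0,0,0.06],[0.06,0.09,0,-0.05,0.06],[0.08,0.125,0,-0.08,0.06],[0.1,0.16,0,-0.1,0.06],[0.12,0.195,0,-0.13,0.06],[0.14,0.23,0,-0.16,0.06],[0.16,0.26,-0.01,-0.19,0.06],[0.18,0.29,-0.03,-0.218,0.06],[0.2,0.32,-0.05,-0.218,0.06],[0.22,0.35,-0.07,-0.218,0.06],[0.24,0.38,-0.09,-0.218,0.06],[0.26,0.41,-0.11,-0.218,0.06],[0.28,0.44,-0.13,-0.218,0.06],[0.291,0.462,-0.15,-0.218,0.06],[0.291,0.462,-0.15,-0.218,0.06],[0.291,0.462,-0.15,-0.218,0.06],[0.291,0.462,-0.15,-0.218,0.06]]'
python3 - <<'E'
from h import *
d=get_image("scene");cv2.imwrite("pics/s1.png",cv2.resize(d["image"][120:360,160:480,::-1],None,fx=2.5,fy=2.5,interpolation=2))
E
```

```text
clock: 1.6
ee_pos: [493.2, -76.0, 80.6]
tcp_rot: [-3.132, -0.223, 0.001]
force: [0.1, 0.9, 0.5]
opening: 59.8
```

View pics/s1.png

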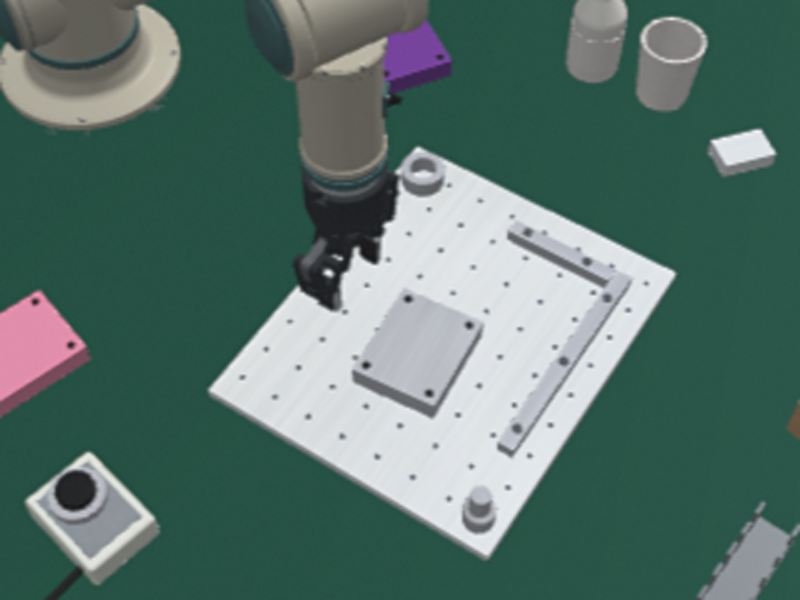

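The open fingers, at about (345,280) in this crop, stand just short of the blank's near face with the jaws along plate y. I'll lower them and push in +x.

```bash
python3 -m inch '[[0,0,-0.02,0,0.06],[0,0,-0.04,0,0.06],[0,0,-0.06,0,0.06],[0,0,-0.06,0,0.06]]'; python3 -m inch '[[0.005,0.001,0,0,0.06],[0.01,0.001,0,0,0.06],[0.015,0.002,0,0,0.06],[0.02,0.003,0,0,0.06],[0.025,0.004,0,0,0.06],[0.03,0.004,0,0,0.06],[0.035,0.005,0,0,0.06],[0.04,0.006,0,0,0.06],[0.045,0.006,0,0,0.06],[0.05,0.007,0,0,0.06],[0.055,0.008,0,0,0.06],[0.06,0.0085,0,0,0.06],[0.065,0.009,0,0,0.06],[0.07,0.01,0,0,0.06],[0.073,0.0105,0,0,0.06],[0.076,0.011,0,0,0.06]]'
cat > m.py <<'E'
from h import *
# blank pose in plate frame, per camera: same method and offsets as in the first images
C={"top":(568.3,-17.0),"scene":(571.3,-19.4)};a=np.radians(8.1);ca,sa=np.cos(a),np.sin(a)
for n in C:
    d=get_image(n);P=cloud(d);im=d["image"];hsv=cv2.cvtColor(im,cv2.COLOR_RGB2HSV)
    q=P[...,:2]-C[n];X=q[...,0]*ca+q[...,1]*sa;Y=-q[...,0]*sa+q[...,1]*ca
    m=(P[...,2]>31.5)&(P[...,2]<44)&(abs(X)<150)&(abs(Y)<150)&(hsv[...,2]>85)
    m=cv2.morphologyEx(m.astype(np.uint8),cv2.MORPH_OPEN,np.ones((5,5)))
    c=max(cv2.findContours(m,0,2)[0],key=cv2.contourArea)[:,0,:]
    w=ray(d,c,37)[:,:2]-C[n];w=np.c_[w[:,0]*ca+w[:,1]*sa,-w[:,0]*sa+w[:,1]*ca]
    print(n,[np.round(t,1).tolist() if not np.isscalar(t) else round(t,1) for t in cv2.minAreaRect(w.astype(np.float32))],"minmax",w.min(0).round(1),w.max(0).round(1))
    np.savez(f"{n}1.npz",**d)
print(np.round(state()["force"],1))
E
python3 m.py
```

```text
clock: 1.98
ee_pos: [491.0, -77.4, 19.3]
tcp_rot: [-3.132, -0.218, 0.006]
force: [-1.2, -0.3, -0.1]
opening: 59.9
clock: 3.32
ee_pos: [567.4, -66.4, 19.3]
tcp_rot: [-3.132, -0.218, 0.006]
force: [-4.8, -1.6, 3.3]
opening: 60.2Traceback (most recent call last):
  File "m.py", line 9, in <module>
    c=max(cv2.findContours(m,0,2)[0],key=cv2.contourArea)[:,0,:]
      ~~~^^^^^^^^^^^^^^^^^^^^^^^^^^^^^^^^^^^^^^^^^^^^^^^^
ValueError: max() iterable argument is empty
```

The push takes about 5 N of friction, and about 17 mm remain. I'll creep on to the rail.

```bash
sed -i 's/    c=max/    if m.sum()<50: print(n,"hidden"); continue\n    c=max/' m.py; python3 -m inch '[[0.003,0.0005,0,0,0.06],[0.006,0.001,0,0,0.06],[0.009,0.001,0,0,0.06],[0.011,0.0015,0,0,0.06],[0.012,0.0015,0,0,0.06],[0.013,0.002,0,0,0.06]]'; python3 m.py;  python3 -m inch '[[0.001,0,0,0,0.06],[0.002,0,0,0,0.06]]'; python3 -m inch '[[0.001,0,0,0,0.06],[0.002,0,0,0,0.06]]'
```

```text
clock: 3.87
ee_pos: [581.4, -64.5, 19.2]
tcp_rot: [-3.132, -0.218, 0.004]
force: [-2.5, -1.0, -0.2]
opening: 59.7
top hidden
scene [[66.9, -49.0], [112.2, 81.0], 89.0] minmax [  25.6 -104.5] [107.6   7. ]
[-3.3 -0.4 -1. ]
clock: 4.13
ee_pos: [583.4, -64.3, 19.2]
tcp_rot: [-3.132, -0.218, 0.004]
force: [-3.6, -0.5, 0.3]
opening: 60.0
clock: 4.3
ee_pos: [585.3, -64.2, 19.2]
tcp_rot: [-3.132, -0.218, 0.004]
force: [-3.5, -0.4, 0.1]
opening: 59.9
```

```bash
for i in 1 2 3; do python3 -m inch '[[0.001,0,0,0,0.06],[0.001,0,0,0,0.06]]' | grep -E "ee|force"; done
```

```text
ee_pos: [585.4, -64.2, 19.2]
force: [-5.7, -0.8, 2.2]
ee_pos: [585.3, -64.2, 19.2]
force: [-6.2, -0.4, 2.2]
ee_pos: [585.3, -64.2, 19.2]
force: [-4.9, -0.1, 3.3]
```

```bash
python3 -m inch '[[0.002,0,0,0,0.06],[0.004,0.0005,0,0,0.06],[0.004,0.0005,0,0,0.06]]' | grep -E "ee|force"; python3 m.py
```

```text
ee_pos: [585.3, -64.2, 19.2]
force: [-10.9, -2.5, 7.7]
top [[48.4, -2.8], [15.0, 20.3], 80.3] minmax [ 37.1 -11.5] [59.7  4.6]
scene [[64.2, -50.4], [108.1, 91.1], 88.4] minmax [  19.1 -104.3] [110.6   3.8]
[-11.2  -3.5   7. ]
```

It's seated against the long rail: plate x is 64.2 and the force rises without any motion. I'll back off, lift, turn 90° and go to the right-hand face.

```bash
python3 -m inch '[[-0.01,-0.001,0,0,0.06],[-0.025,-0.004,0,0,0.06],[-0.025,-0.004,0.03,0,0.06],[-0.025,-0.004,0.06,0,0.04],[-0.025,-0.004,0.08,0.12,0.04],[-0.02,-0.01,0.08,0.24,0.04],[-0.01,-0.02,0.08,0.36,0.04],[0,-0.03,0.08,0.48,0.04],[0.01,-0.04,0.08,0.6,0.04],[0.02,-0.05,0.08,0.72,0.04],[0.03,-0.06,0.08,0.84,0.04],[0.04,-0.07,0.08,0.96,0.04],[0.05,-0.08,0.08,1.08,0.04],[0.063,-0.081,0.08,1.2,0.04],[0.063,-0.081,0.08,1.32,0.04],[0.063,-0.081,0.08,1.44,0.04],[0.063,-0.081,0.08,1.571,0.04],[0.063,-0.081,0.08,1.571,0.04],[0.063,-0.081,0.08,1.571,0.04],[0.063,-0.081,0.08,1.571,0.04]]'
python3 m.py
python3 - <<'E'
import numpy as np,cv2
i=np.load("scene1.npz")["image"];cv2.imwrite("pics/s2.png",cv2.resize(i[120:360,200:440,::-1],None,fx=2.5,fy=2.5,interpolation=2))
E
```

```text
clock: 6.82
ee_pos: [649.2, -145.3, 99.5]
tcp_rot: [2.055, 2.36, -0.021]
force: [-0.1, 0.1, 0.4]
opening: 40.1
top [[49.6, -84.1], [39.9, 40.6], 80.0] minmax [  26.1 -102. ] [ 71.3 -64. ]
scene [[86.2, -33.2], [47.8, 112.3], 35.6] minmax [ 36.4 -90. ] [110.9   7.1]
[ 0.   0.1 -0.7]
```

View pics/s2.png

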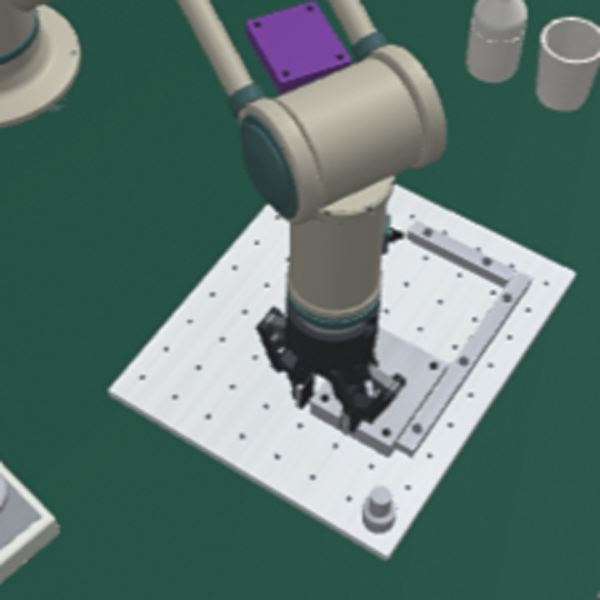

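The blank lies flush along the long rail, at about (380,390) in this crop, and the gripper stands off its right-hand face. I'll lower it and push in +y.

```bash
python3 -m inch '[[0,0,-0.025,0,0.04],[0,0,-0.05,0,0.04],[0,0,-0.07,0,0.04],[0,0,-0.08,0,0.04],[0,0,-0.08,0,0.04]]'; python3 -m inch '[[-0.001,0.007,0,0,0.04],[-0.002,0.014,0,0,0.04],[-0.003,0.021,0,0,0.04],[-0.004,0.028,0,0,0.04],[-0.005,0.035,0,0,0.04],[-0.006,0.042,0,0,0.04],[-0.007,0.049,0,0,0.04],[-0.008,0.056,0,0,0.04],[-0.009,0.063,0,0,0.04],[-0.01,0.07,0,0,0.04]]'; python3 m.py
```

```text
clock: 7.33
ee_pos: [647.1, -144.7, 16.8]
tcp_rot: [2.058, 2.365, -0.024]
force: [-0.3, 0.8, 0.3]
opening: 39.7
clock: 8.17
ee_pos: [638.0, -75.1, 18.0]
tcp_rot: [2.055, 2.363, -0.024]
force: [0.2, -5.9, 4.0]
opening: 40.2
top [[49.9, -9.4], [57.5, 30.4], 80.0] minmax [ 29.9 -37.7] [63.3 19.7]
scene [[83.2, 29.7], [41.8, 61.6], 33.2] minmax [54.2 -5.5] [110.6  56. ]
[ 0.4 -1.1 -0.2]
```

```bash
python3 -m inch '[[-0.001,0.007,0,0,0.04],[-0.002,0.014,0,0,0.04],[-0.003,0.021,0,0,0.04],[-0.004,0.028,0,0,0.04],[-0.005,0.035,0,0,0.04],[-0.006,0.042,0,0,0.04],[-0.007,0.049,0,0,0.04],[-0.008,0.056,0,0,0.04],[-0.009,0.061,0,0,0.04],[-0.009,0.065,0,0,0.04],[-0.0095,0.067,0,0,0.04]]'; python3 m.py; for i in 1 2 3 4 ; do python3 -m inch '[[0,0.001,0,0,0.04],[-0.0003,0.002,0,0,0.04]]'|grep -E "ee|force"; done
```

```text
clock: 9.18
ee_pos: [627.9, -5.7, 17.6]
tcp_rot: [2.056, 2.365, -0.022]
force: [1.0, -4.0, 1.6]
opening: 39.7
top [[81.2, 75.7], [31.5, 41.2], 4.3] minmax [65.2 55.4] [97.4 96.1]
scene [[86.7, 100.0], [37.6, 58.4], 29.4] minmax [58.  68.3] [110.8 122.4]
[ 0.8 -0.7  0.7]
ee_pos: [627.5, -3.8, 17.5]
force: [-0.0, -4.8, 0.9]
ee_pos: [627.3, -2.2, 17.5]
force: [-0.1, -4.3, 1.6]
ee_pos: [627.0, -0.4, 17.5]
force: [1.0, -4.2, 1.7]
ee_pos: [627.0, 0.9, 17.5]
force: [2.2, -9.0, -0.1]
```

```bash
python3 -m inch '[[0,0.001,0,0,0.04],[-0.0003,0.003,0,0,0.04],[-0.0003,0.004,0,0,0.04]]'|grep -E "ee|force";python3 -m inch '[[0,0.002,0,0,0.04],[-0.0003,0.004,0,0,0.04],[-0.0003,0.004,0,0,0.04]]'|grep -E "ee|force"; python3 m.py
```

```text
ee_pos: [627.1, 0.9, 17.6]
force: [0.3, -17.8, 0.7]
ee_pos: [627.2, 0.8, 17.7]
force: [0.5, -16.0, 0.9]
top [[65.6, 64.8], [93.2, 80.6], 77.3] minmax [20.3 24.7] [109.3 118.1]
scene [[87.4, 96.2], [30.0, 34.4], 29.3] minmax [66.3 76.3] [106.4 112.9]
[  0.6 -14.5   1. ]
```

It's stopped hard on the short rail with 16 N and no motion. I'll back off, lift, move above the button with shut fingers, and look.

```bash
python3 -m inch '[[0.001,-0.01,0,0,0.04],[0.004,-0.025,0,0,0.04],[0.004,-0.025,0.03,0,0.04],[0.004,-0.025,0.06,0,0],[0.004,-0.025,0.1,0,0],[0,-0.05,0.1,0,0],[-0.01,-0.075,0.1,0,0],[-0.02,-0.1,0.1,0,0],[-0.035,-0.13,0.1,0,0],[-0.05,-0.16,0.1,0,0],[-0.065,-0.19,0.1,0,0],[-0.085,-0.22,0.1,0,0],[-0.105,-0.25,0.1,0,0],[-0.125,-0.28,0.1,0,0],[-0.145,-0.31,0.1,0,0],[-0.165,-0.34,0.1,0,0],[-0.18,-0.37,0.1,0,0],[-0.181,-0.394,0.1,0,0],[-0.181,-0.394,0.1,0,0],[-0.181,-0.394,0.1,0,0]]'
python3 m.py
python3 - <<'E'
import numpy as np,cv2
a=np.load("scene1.npz")["image"][130:370,150:450,::-1];b=np.load("top1.npz")["image"][130:310,220:500,::-1]
cv2.imwrite("pics/s3.png",cv2.resize(a,None,fx=2.5,fy=2.5,interpolation=2));cv2.imwrite("pics/t3.png",cv2.resize(b,None,fx=2.8,fy=2.8,interpolation=2))
E
```

```text
clock: 12.22
ee_pos: [445.9, -394.1, 117.2]
tcp_rot: [2.048, 2.358, -0.036]
force: [-0.0, 0.6, 0.2]
opening: 0.0
top [[68.3, 75.0], [105.2, 88.9], 81.0] minmax [20.1 21.7] [109.2 129.7]
scene [[66.1, 75.2], [111.1, 90.5], 90.0] minmax [20.8 19.7] [111.4 130.8]
[ 0.3 -0.1 -0.2]
```

View pics/s3.png

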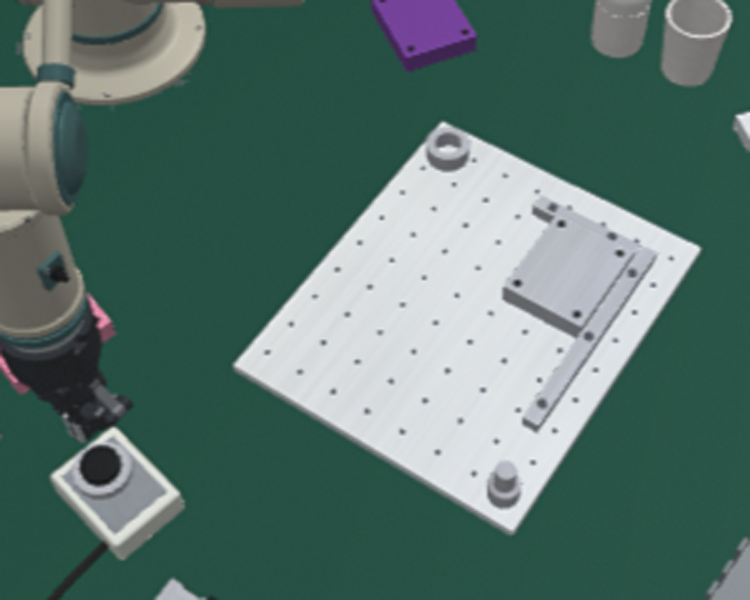

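View pics/t3.png

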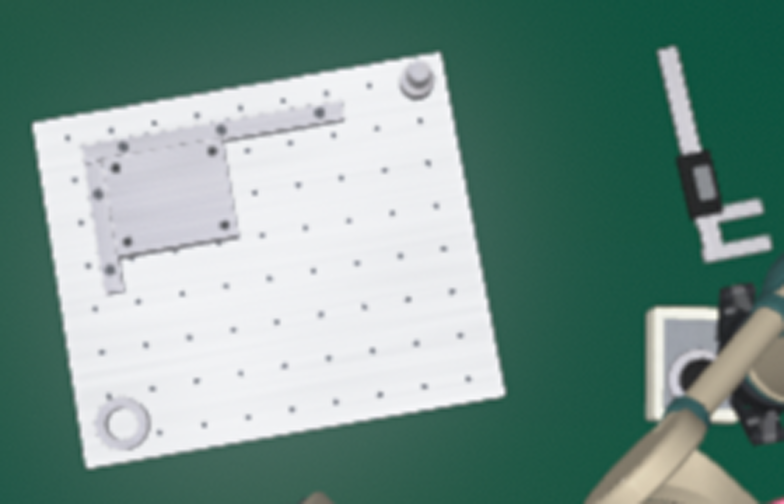

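Both views show the blank snug against both rails: plate (66.1, 75.2) at 0°, with no visible gap, and the other objects in place. The fingers are above the button, so I'll press it.

```bash
python3 -m inch '[[0,0,-0.02,0,0],[0,0,-0.04,0,0],[0,0,-0.05,0,0],[0,0,-0.055,0,0],[0,0,-0.055,0,0]]'|grep -E "ee|force"; for i in 1 2 3 4; do python3 -m inch '[[0,0,-0.001,0,0],[0,0,-0.002,0,0],[0,0,-0.002,0,0]]'|grep -E "ee|force"; done
```

```text
ee_pos: [445.9, -390.6, 61.0]
force: [0.2, 0.3, 1.0]
ee_pos: [446.4, -390.7, 59.7]
force: [-0.8, 0.3, 0.4]
ee_pos: [446.4, -390.9, 57.9]
force: [-0.2, 0.7, 0.3]
ee_pos: [446.5, -391.0, 55.9]
force: [0.5, -0.6, 1.1]
ee_pos: [446.5, -391.1, 54.0]
force: [-0.8, 0.3, 2.3]
```

```bash
for i in 1 2 3 4; do python3 -m inch '[[0,0,-0.001,0,0],[0,0,-0.002,0,0],[0,0,-0.002,0,0]]'|grep -E "ee|force"; done
```

```text
ee_pos: [446.5, -391.1, 52.0]
force: [-1.1, 1.1, 4.1]
ee_pos: [446.6, -391.1, 50.2]
force: [-0.9, 1.5, 5.7]
ee_pos: [446.6, -391.1, 49.9]
force: [-1.8, 3.2, 14.4]
ee_pos: [446.6, -391.1, 49.9]
force: [-2.9, 3.5, 14.7]
```

The button hit its hard stop at z = 49.9 with over 14 N, after about 6 mm of travel. I'll lift off and check.

```bash
python3 -m inch '[[0,0,0.01,0,0],[0,0,0.03,0,0],[0,0,0.06,0,0],[0,-0.03,0.1,0,0],[-0.03,-0.06,0.14,0,0],[-0.06,-0.09,0.15,0,0],[-0.1,-0.12,0.15,0,0],[-0.13,-0.14,0.15,0,0],[-0.15,-0.15,0.15,0,0],[-0.15,-0.15,0.15,0,0],[-0.15,-0.15,0.15,0,0],[-0.15,-0.15,0.15,0,0]]'; python3 m.py
python3 - <<'E'
from h import *
for n in("top","scene"):
    a=cloud(dict(np.load(n+"0.npz")));d=dict(np.load(n+"1.npz"));b=cloud(d)
    u=[265,470] if n=="top" else [316,189];s=np.s_[u[0]-3:u[0]+4,u[1]-3:u[1]+4]
    print(n,"button z before/after",np.median(a[s][...,2]).round(1),np.median(b[s][...,2]).round(1))
b=dict(np.load("top1.npz"))["image"];a=np.load("top0.npz")["image"];m=(cv2.absdiff(a,b).max(2)>40).astype(np.uint8)
print([cv2.boundingRect(c) for c in cv2.findContours(m,0,2)[0] if cv2.contourArea(c)>15])
E
```

```text
clock: 15.73
ee_pos: [296.6, -540.8, 199.2]
tcp_rot: [2.045, 2.362, -0.034]
force: [0.4, 1.4, -0.2]
opening: 0.3
top [[65.0, 74.7], [109.3, 89.4], 89.6] minmax [19.9 20.2] [109.8 129.3]
scene [[65.6, 75.5], [110.5, 88.9], 89.5] minmax [20.9 20. ] [109.9 130.8]
[0.3 0.6 0.8]
top button z before/after 55.2 54.6
scene button z before/after 54.2 53.9
[(618, 465, 22, 15), (490, 452, 19, 28), (345, 429, 9, 21), (319, 423, 15, 16), (553, 421, 28, 13), (627, 407, 13, 14), (243, 381, 46, 64), (257, 374, 15, 7), (266, 372, 29, 45), (279, 361, 20, 11), (291, 360, 26, 13), (318, 345, 175, 135), (463, 299, 177, 181), (317, 231, 42, 13), (263, 214, 43, 9), (261, 181, 38, 6)]
```

The blank is seated in both views, the button is back up, and outside the arm only the blank's old and new places have changed.

```bash
python3 -c "
from rig import job;print(job.job_done())"
```

```text
the job is handed in; nothing more can be done
None
```

I slid the blank into the corner of the stop, pressed the button once to its end and let it come back up, then handed the job in at about 16 s. The hand-in gives no verdict, so the result rests on these last checks:

- **Pushing:** I used the open fingers as a two-point pusher, first in +x to the long rail (11 N, no more motion), then in +y to the short rail (16 N, no more motion).
- **Seating:** the blank measured (65.0, 74.7) mm in the plate frame from the top camera and (65.6, 75.5) mm from the scene camera; the target is (65, 75). It was within about 0.5° of square.
- **Button:** it bottomed about 6 mm down at over 14 N. Afterwards its height was within 0.6 mm of the start.
- **Other things:** the top view showed no change outside the arm and the blank's old and new places. The robot was clear of everything.
- **Disagreements:** the two cameras differ by about 3 mm in absolute position. I averaged them for the moves and measured the blank relative to the plate in each view. Readings taken while the arm hid part of the blank were off, and I did not use them for the final check.

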